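# Pack a sampling kit and snap its hood shut

## Task

Pack the sampling kit: the white cup is jammed in its amber holder, so grip its rim, twist it some 30 degrees to break it loose while it is still right down, then draw it out, and stand it and every small sample vial near the box (not those at the back by the wall) upright in the compartments of the blue box. When everything is in, put the clear hood over the box and press it down until all four yellow clips have snapped over its rim, one along each edge.

Things in the scene. Friction and masses are not known exactly. Their poses are not given: they have to be found in the camera images.
- kit_box: Blue box, fixed. Origin: centre of its underside; sides along its x and y. Foot 158 x 158 x 16 mm; outer wall on it 137 x 137 mm outside, 3 mm thick, top 35 mm above the worktop; 2 x 2 open compartments. Outside the middle of each side is a yellow spring clip 30 mm wide with a rounded head, out to 89 mm from the centre, 30 mm high.
- slot_0 (a point): Centre of the floor of the compartment at +x +y of the box; floor 16 mm above the worktop, 64 x 64 mm clear, dividers 2 mm thick with their top 28 mm above the worktop. Any load may go in any compartment.
- slot_1 (a point): Centre of the floor of the compartment at +x -y of the box; floor 16 mm above the worktop, 64 x 64 mm clear, dividers 2 mm thick with their top 28 mm above the worktop. Any load may go in any compartment.
- slot_2 (a point): Centre of the floor of the compartment at -x +y of the box; floor 16 mm above the worktop, 64 x 64 mm clear, dividers 2 mm thick with their top 28 mm above the worktop. Any load may go in any compartment.
- slot_3 (a point): Centre of the floor of the compartment at -x -y of the box; floor 16 mm above the worktop, 64 x 64 mm clear, dividers 2 mm thick with their top 28 mm above the worktop. Any load may go in any compartment.
- cup_rim (a point): White straight-sided cup, open above, 43 mm outside diameter, 64 mm tall, wall 3 mm, 50 g. This point is on its axis, 54 mm above its underside (10 mm below the rim): grip it here across the outside; z is its axis. It starts in the holder, rim 24 mm above the holder's, held by three sprung rubber pads (10 to 17 N to pull out straight, less while twisting); free after 40 mm of lift.
- holder_floor (a point): Fixed cup holder: steel foot 76 mm in diameter with an amber sleeve, 60 mm in diameter, rim 48 mm above the worktop. This point is the centre of the floor on which the cup stands, 8 mm above the worktop; its x axis and the cup's are parallel at the start.
- hood: Clear square hood, open below, 250 g; it stands upright on the worktop at the start. Origin: centre of its underside. Walls 147 mm square outside, 141 mm inside; white rim 155 mm square, 3 mm thick, round the lower edge; flat top 81 mm up. Put squarely over the box, any way round (2 mm play each side), it rests on the clip heads some 12 mm above home; home is 16 mm above the worktop.
- hood_handle (a point): Centre of the orange bar handle on the hood's top: 64 mm long along the hood's y, 14 mm thick along its x, 20 mm high (81 to 101 mm above the hood's underside; this point at 91 mm).
- hood_edge_0 (a point): Point on the hood's flat top near the middle of its +x edge, 62 mm from the centre: press here. About 109 mm above the worktop while that edge rests on its clip, 97 mm when snapped home. An edge takes about 5 to 15 N here to snap; a push on the middle alone may leave an edge up.
- hood_edge_1 (a point): Point on the hood's flat top near the middle of its +y edge, 62 mm from the centre: press here. About 109 mm above the worktop while that edge rests on its clip, 97 mm when snapped home. An edge takes about 5 to 15 N here to snap; a push on the middle alone may leave an edge up.
- hood_edge_2 (a point): Point on the hood's flat top near the middle of its -x edge, 62 mm from the centre: press here. About 109 mm above the worktop while that edge rests on its clip, 97 mm when snapped home. An edge takes about 5 to 15 N here to snap; a push on the middle alone may leave an edge up.
- hood_edge_3 (a point): Point on the hood's flat top near the middle of its -y edge, 62 mm from the centre: press here. About 109 mm above the worktop while that edge rests on its clip, 97 mm when snapped home. An edge takes about 5 to 15 N here to snap; a push on the middle alone may leave an edge up.
- vial_a_mid (a point): Brown screw-cap vial with black cap, 28 mm in diameter, 58 mm tall, body straight to about 40 mm height, cap 21 mm in diameter. This point is at half height (29 mm), on the axis; z is the axis. Absent in some starts (then its pose is None); there are two or three vials.
- vial_b_mid (a point): White screw-cap vial, 28 mm in diameter, 60 mm tall, cap 21 mm. This point is at half height (30 mm), on the axis; z is the axis. Absent in some starts (then its pose is None); there are two or three vials.
- vial_c_mid (a point): Brown screw-cap vial with blue cap, 35 mm in diameter, 72 mm tall, cap 26 mm. This point is at half height (36 mm), on the axis; z is the axis. Absent in some starts (then its pose is None); there are two or three vials.
Mind the look-alikes: they are no part of the job. What is shaped like the part that bears vial_b_mid but pink, purple or red is not meant.

How it is judged:
On the way, in this order (a step that is already met when the one before it is completed fails the run):
1. the cup is twisted at least 0.2 rad while still down in its holder (angle between the x axis of cup_rim and the x axis of holder_floor, either way round above 0.2 rad and z of cup_rim in the frame of holder_floor below 0.066 m and horizontal distance between cup_rim and holder_floor below 0.01 m).
2. the cup and all vials stand in the box (x of cup_rim in the frame of kit_box between -0.062 and 0.062 m and y of cup_rim in the frame of kit_box between -0.062 and 0.062 m and z of cup_rim in the frame of kit_box between 0.064 and 0.076 m and angle between each of cup_rim, vial_a_mid, vial_b_mid, vial_c_mid's own z axis and vertical below 0.2 rad and x of vial_a_mid in the frame of kit_box between -0.062 and 0.062 m and y of vial_a_mid in the frame of kit_box between -0.062 and 0.062 m and z of vial_a_mid in the frame of kit_box between 0.039 and 0.051 m and x of vial_b_mid in the frame of kit_box between -0.062 and 0.062 m and y of vial_b_mid in the frame of kit_box between -0.062 and 0.062 m and z of vial_b_mid in the frame of kit_box between 0.04 and 0.052 m and x of vial_c_mid in the frame of kit_box between -0.062 and 0.062 m and y of vial_c_mid in the frame of kit_box between -0.062 and 0.062 m and z of vial_c_mid in the frame of kit_box between 0.046 and 0.058 m), for 0.2 s.
3. all four edges of the hood are snapped home (z of each of hood_edge_0, hood_edge_1, hood_edge_2, hood_edge_3 in the frame of kit_box below 0.0995 m and horizontal distance between hood_handle and kit_box below 0.008 m), for 0.2 s.
At the end, for the whole second after the job is handed in: The cup and every vial present stand upright (within 0.2 rad) on the floor of the box's compartments, and the hood is on the box with each of its four edges within 2.5 mm of home height, centred within 8 mm, at rest (all of step 2 and all of step 3 and linear speed of hood below 0.02 m/s); the robot touches nothing.
Of vial_a, vial_b, vial_c only 2 to 3 are there at a start; the rules pass over those that are not, and their reading is None.
At some moment in a run one of hood may be knocked a few centimetres aside while the robot is not near it.
It also fails if it takes over 192 s, if anything falls off the work surface, if the arm or the gripper's body presses on something with over 40 N, if the wrist force passes 120 N, or if a joint passes its speed limit or range.

## Robot

A 6-joint arm with a two-finger parallel gripper is mounted at the origin on a cart in front of the work surface, level with it; the furniture and walls round the work are solid. World frame = base frame: x ahead of the robot, y to its left, z up, the work surface at z = 0. Lengths are in m, angles in rad, forces in N, time in s.
With the tool pointing down it reaches from about 0.4 to 0.925 m from the base axis. Payload 3.4 kg.
Tool frame: the origin (TCP) lies midway between the tips of the shut fingers; the grasp point (between the pads) lies bot.grip_depth behind it (bot.grip_depth is the distance from the TCP to the grasp point, in m); z points along the fingers, y is the line along which they close (so a half turn about z gives the same grasp; the last joint's range is limited). The gripper opens to 85 mm and grips with 20 to 120 N. Pads are 22 mm wide; open, the fingers measure 114 mm over their backs; the gripper's body (76 mm by 85 mm) begins 54 mm behind the grasp point. The pads swing forward as they close: fully open they stand 13 mm farther back than shut.
Start: joints at [1.173, 0.307, 1.506, -0, 1.328, -0.073], TCP at [0.183, 0.545, 0.231] pointing down, gripper open.
Joint ranges: [-3.12, 3.12], [-1.05, 2.28], [0.14, 2.33], [-1.42, 4.57], [0.1, 2.73], [-2.68, 2.68]. Speed limits (rad/s): [2.57, 2.57, 3.14, 3.14, 3.14, 3.14].

## Interface

Orientations are given as a unit quaternion [w, x, y, z].
In Python, from plant import bot, viewer gives the robot as it stands.
- The arm moves only by the tool drive_tool, never from a script. Its arguments are lists of equal length, an entry for each row: "angular": the turn, a rotation vector about the tool's x, y, z in rad, a list of three; "linear": the shift along the tool's x, y, z in mm, a list of three; "fingers": the closure, from 0 (fully open) to 1 (shut). In form: {"angular": [[rx, ry, rz], ...], "linear": [[dx, dy, dz], ...], "fingers": [fingers, ...]}. A call has 1 to 8 rows; each row shifts and turns the commanded pose from where the row before left it, along the tool's axes as they then stand; what a row does not reach is not made up. A row lasts 1/12 s, in which the tool goes at most 41.7 mm and 7.16 degrees, less where a joint would pass 70% of its speed; a pose out of reach is approached as far as the arm can. A call is refused whole if a number of a shift passes 41.7 or a number of a turn 0.125, either way. A call with a gripper value outside its range is refused whole. The fingers move at their own pace and stop on an object; "squeeze" is the grip in N (left out, the last holds). Time passes only in rows, so rows that do not move let the fingers close. It gives the time, the measured TCP pose, the force, the opening and the grip force at its end, in the units of the state.
- bot.state(): the state, without advancing time (a new reading comes with each control period).
- viewer.capture(name): name is "scene" or "top" or "wrist"; returns (picture, depth): 384x512x3 uint8, red, green, blue; 384x512 float32, m along the optical axis (not along the pixel's ray), 0 where there is no reading.
- viewer.calibration(name): a dict with "fx", "fy", "cx", "cy" (pixels), "k1" (the pictures are not rectified: a ray, as slopes to the right and down, at radius r is drawn at 1 + k1 r^2 times it, then the intrinsics apply), "xyz" and "orientation" of the camera in the world; the wrist camera has in their place "mount" (4x4, takes a point from camera to tool coordinates, whose origin is the TCP and whose axes are the flange's). Camera axes: x right, y down, z forward; pixel columns grow to the right and rows downward; lengths in m; the calibration is good to about 2 mm. A picture is of the moment at which its call begins: read the wrist's pose just before it. calibration takes no time and is no camera call.
- bot.hand_in(): hands the job in; it is judged then, once.
The state is a dict: "t": time; "joint_positions": joint angles; "dq": joint speeds; "tau": joint torques, N m; "position": TCP position; "tool_rot": TCP orientation; "wrist_force": force on the tool from outside, world axes, zero at the start; "moment": the same for the moment, N m; "width": finger opening in m; "finger_force": force on a finger pad.
Only numpy, scipy, OpenCV 4.12 (cv2) and the standard library are available. Lean on these libraries where they do the work, as an engineer would, in place of code of your own. Each camera call takes 0.05 s, during which the arm holds its last target. There are 200 camera calls.

## Working session

There is one attempt and no reset: what is moved stays moved. The work goes in short steps, Python scripts to look and compute and a tool call to move; the robot and the scene stay as the last step left them, time stands still between calls to the robot, and variables do not carry over. Pictures are saved under pics/ and viewed, at most 14 in all, crops included, and the job is handed in when it is done.

Besides the shell and the picture viewer there is one more tool, called after "Request:" as a command line: name --argument value ..., lists and objects as JSON in quotes. drive_tool: Moves the arm, as the interface text tells. Its arguments: {"type":"object","properties":{"angular":{"type":"array"},"linear":{"type":"array"},"fingers":{"type":"array"},"squeeze":{"type":"number"}},"required":["angular","linear","fingers"]}

```bash
ls; mkdir -p pics; python3 - <<'E'
from plant import bot, viewer
import cv2,numpy as np
s=bot.state();print(s, bot.grip_depth)
for n in("scene","top","wrist"):
    p,d=viewer.capture(n);np.savez(f"pics/{n}0.npz",p=p,d=d);cv2.imwrite(f"pics/{n}0.png",p[:,:,::-1]);print(n,viewer.calibration(n))
E
```

```text
pics
{'t': 0.0, 'joint_positions': array([ 1.17349858e+00,  3.07545737e-01,  1.50770814e+00, -2.09643385e-05,
        1.32840660e+00, -7.35295668e-02]), 'dq': array([-0.00018564, -0.00019891,  0.00075325, -0.00128256, -0.0017834 ,
       -0.00143046]), 'tau': array([-5.59681939e-04, -4.57555997e+01, -2.51917291e+01, -7.78465028e-05,
        1.30404183e-02, -1.12627612e-05]), 'position': array([0.18269744, 0.54444129, 0.23038356]), 'tool_rot': array([-2.31262950e-04,  1.61175370e-01,  9.86925241e-01, -1.00776919e-03]), 'wrist_force': array([0.63473751, 0.0863486 , 0.51408686]), 'moment': array([ 0.00365656,  0.04214851, -0.00792729]), 'finger_force': 0.0, 'width': 0.0854563005225001} 0.0187
scene {'fx': 361.139568645272, 'fy': 361.139568645272, 'cx': 261.2258817211583, 'cy': 192.23249865135008, 'k1': -0.05519190768706508, 'xyz': array([0.20303884, 0.51771229, 0.51860329]), 'orientation': array([ 0.11438449, -0.19319428,  0.84492482, -0.48548348])}
top {'fx': 349.73862861802945, 'fy': 349.73862861802945, 'cx': 255.7328582857841, 'cy': 193.36530098690835, 'k1': -0.05117301283395444, 'xyz': array([ 0.4472636 , -0.16607884,  0.92448072]), 'orientation': array([-0.04060383,  0.71364944, -0.69869243,  0.02974376])}
wrist {'fx': 321.93605141461956, 'fy': 321.93605141461956, 'cx': 259.75670159656136, 'cy': 197.63961533034882, 'k1': -0.08446182227658058, 'mount': array([[-7.56476930e-04, -9.54263335e-01, -2.98966411e-01,
         7.59425167e-02],
       [ 9.99999003e-01, -1.07830428e-03,  9.11507284e-04,
         3.35307784e-04],
       [-1.19219474e-03, -2.98965423e-01,  9.54263200e-01,
        -1.42937419e-01],
       [ 0.00000000e+00,  0.00000000e+00,  0.00000000e+00,
         1.00000000e+00]])}
```

View pics/top0.png

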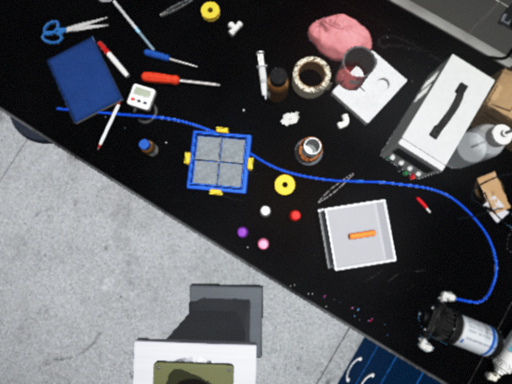

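View pics/scene0.png

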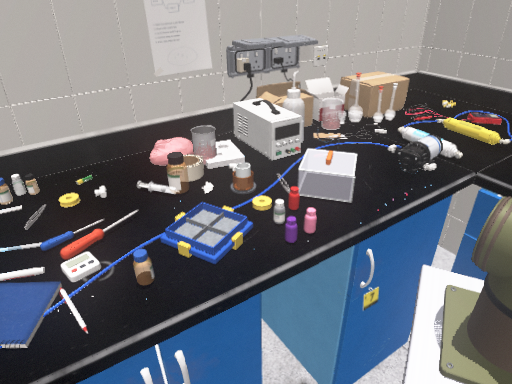

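The top view shows the box at (219,162), holder with cup at (309,150), hood at (358,236), vial_c (blue cap) at (148,147), and vial_b (white) at (265,211). Its red, purple and pink look-alikes are around it. A black-capped brown bottle is at (277,84), so I need to check its size to see whether it is vial_a.

```bash
cat > h.py <<'E'
import numpy as np,cv2
from scipy.spatial.transform import Rotation as R
from plant import bot,viewer
def rot(q): return R.from_quat(np.r_[q[1:],q[0]]).as_matrix()
def pose(n,s=None):
    c=viewer.calibration(n)
    if n!="wrist": return c,rot(c["orientation"]),np.array(c["xyz"])
    s=s or bot.state(); T=rot(s["tool_rot"]); M=c["mount"]
    return c,T@M[:3,:3],T@M[:3,3]+s["position"]
def slopes(c,uv):
    uv=np.asarray(uv,float).reshape(-1,1,2)
    K=np.array([[c["fx"],0,c["cx"]],[0,c["fy"],c["cy"]],[0,0,1]])
    return cv2.undistortPoints(uv,K,np.array([c["k1"],0,0,0.]))[:,0]
def onplane(P,uv,z):
    c,Rm,t=P; s=slopes(c,uv); d=np.c_[s,np.ones(len(s))]@Rm.T
    return t+d*((z-t[2])/d[:,2])[:,None]
def cloud(P,D):
    c,Rm,t=P; v,u=np.mgrid[:D.shape[0],:D.shape[1]]
    s=slopes(c,np.c_[u.ravel(),v.ravel()]); d=np.c_[s,np.ones(len(s))]*D.reshape(-1,1)
    W=d@Rm.T+t; W[D.ravel()==0]=np.nan
    return W.reshape(*D.shape,3)
def project(P,X):
    c,Rm,t=P; x=(np.asarray(X).reshape(-1,3)-t)@Rm
    K=np.array([[c["fx"],0,c["cx"]],[0,c["fy"],c["cy"]],[0,0,1]])
    return cv2.projectPoints(x[:,None],np.zeros(3),np.zeros(3),K,np.array([c["k1"],0,0,0.]))[0][:,0]
def shot(n,name=None):
    s=bot.state(); P=pose(n,s); p,d=viewer.capture(n)
    if name: cv2.imwrite(f"pics/{name}.png",p[:,:,::-1]); np.savez(f"pics/{name}.npz",p=p,d=d,R=P[1],t=P[2])
    return P,p,d
E
python3 - <<'E'
from h import *
a=np.load("pics/top0.npz");P=pose("top");W=cloud(P,a["d"])
def blob(n,u0,u1,v0,v1,zmin=.012,zmax=.4):
    w=W[v0:v1,u0:u1].reshape(-1,3);w=w[(w[:,2]>zmin)&(w[:,2]<zmax)]
    print(n,len(w),"min",np.nanmin(w,0).round(3),"max",np.nanmax(w,0).round(3),"med",np.nanmedian(w,0).round(3))
w=W[100:380,150:450].reshape(-1,3)
print("table",np.nanmedian(W[165:185,420:440,2]),np.nanmedian(W[215:225,180:186,2]), W[215,183],W[300,420])
blob("box",180,262,122,198)
blob("cup",292,328,132,170); blob("cuptop",292,328,132,170,.066)
blob("hood",315,405,190,275)
blob("hoodtop",315,405,190,275,.09)
blob("c",136,162,135,160,.03)
blob("b",257,273,203,219,.02)
blob("brown",262,290,66,104,.02);blob("browntop",262,290,66,104,.06)
for n,u,v in(("red",295,215),("purple",242,231),("pink",264,243)): blob(n,u-7,u+7,v-7,v+7,.02)
S=np.load("pics/scene0.npz");Q=pose("scene");W=cloud(Q,S["d"])
blob("s_brown",164,192,150,192,.01);blob("s_c",130,158,246,288,.01);blob("s_b",272,288,198,224,.01);blob("s_cup",225,260,160,196,.012)
blob("backvials",0,42,172,206,.015)
E
```

```text
table 0.04736780989395034 5.4001941052039815e-05 [ 0.47782435  0.04129812 -0.00153949] [ 0.26991962 -0.58302201  0.00328147]
box 3683 min [ 0.532 -0.14   0.012] max [0.711 0.038 0.038] med [ 0.62  -0.052  0.017]
cup 442 min [ 0.625 -0.318  0.012] max [ 0.683 -0.258  0.076] med [ 0.652 -0.287  0.046]
cuptop 80 min [ 0.633 -0.309  0.066] max [ 0.674 -0.269  0.076] med [ 0.652 -0.291  0.072]
hood 4074 min [ 0.352 -0.489  0.012] max [ 0.546 -0.318  0.105] med [ 0.437 -0.398  0.081]
hoodtop 163 min [ 0.426 -0.434  0.09 ] max [ 0.449 -0.372  0.105] med [ 0.437 -0.401  0.101]
c 193 min [0.634 0.114 0.03 ] max [0.668 0.145 0.075] med [0.648 0.127 0.06 ]
b 100 min [ 0.478 -0.189  0.026] max [ 0.504 -0.163  0.062] med [ 0.49  -0.176  0.058]
brown 683 min [ 0.79  -0.228  0.02 ] max [ 0.885 -0.161  0.115] med [ 0.808 -0.196  0.081]
browntop 462 min [ 0.791 -0.228  0.06 ] max [ 0.838 -0.172  0.115] med [ 0.808 -0.2    0.104]
red 102 min [ 0.47  -0.262  0.021] max [ 0.495 -0.237  0.064] med [ 0.482 -0.248  0.058]
purple 99 min [ 0.424 -0.132  0.02 ] max [ 0.45  -0.107  0.064] med [ 0.437 -0.12   0.058]
pink 101 min [ 0.396 -0.185  0.027] max [ 0.423 -0.157  0.063] med [ 0.411 -0.172  0.058]
s_brown 1037 min [ 0.79  -0.387  0.01 ] max [ 0.965 -0.15   0.113] med [ 0.816 -0.186  0.047]
s_c 567 min [0.634 0.122 0.01 ] max [0.667 0.154 0.074] med [0.644 0.144 0.047]
s_b 220 min [ 0.446 -0.182  0.01 ] max [ 0.505 -0.108  0.061] med [ 0.489 -0.163  0.039]
s_cup 514 min [ 0.624 -0.425  0.012] max [ 0.779 -0.253  0.073] med [ 0.65  -0.271  0.043]
backvials 658 min [ 1.184 -0.075  0.015] max [1.329 0.09  0.072] med [1.221 0.017 0.034]
```

The brown bottle is about 113 mm tall, so it isn't vial_a. That leaves vial_b, vial_c and the cup to pack. I'll refine the positions next.

```bash
cat >> h.py <<'E'
def go(x,y,z,psi=None,s=None):
    """print tool-frame mm shift + turn about tool z to bring TCP to x,y,z with tool y at psi deg; shift in axes AFTER the turn"""
    s=s or bot.state(); T=rot(s["tool_rot"]); cur=np.degrees(np.arctan2(T[1,1],T[0,1]))
    psi=cur if psi is None else psi
    tn=-np.radians((psi-cur+180)%360-180); a=np.radians(psi)
    d=(np.array([x,y,z])-s["position"])*1000
    tx=np.array([-np.sin(a),np.cos(a),0]);ty=np.array([np.cos(a),np.sin(a),0])
    print("t%.2f psi %.1f pos"%(s["t"],cur),s["position"].round(4),"turn z %.3f"%tn,"shift",np.round([d@tx,d@ty,-d[2]],1),"tilt",(T[:2,2]).round(4))
def circ(P,p,m,z):
    cs=cv2.findContours(m.astype(np.uint8),cv2.RETR_EXTERNAL,cv2.CHAIN_APPROX_NONE)[0]
    c=max(cs,key=cv2.contourArea); q=onplane(P,c[:,0],z)[:,:2]*1000
    (x,y),r=cv2.minEnclosingCircle(q.astype(np.float32)); return x/1000,y/1000,r
def rect(q):
    (x,y),(w,h),a=cv2.minAreaRect((np.asarray(q)[:,:2]*1000).astype(np.float32)); return np.round([x/1000,y/1000,w,h,a],4)
E
python3 - <<'E'
from h import *
a=np.load("pics/top0.npz");P=pose("top");W=cloud(P,a["d"]);p=a["p"]
b=W[120:200,180:262].reshape(-1,3); print("box",rect(b[(b[:,2]>.029)&(b[:,2]<.042)]))
hsv=cv2.cvtColor(p,cv2.COLOR_RGB2HSV)
def reg(m,u0,u1,v0,v1):
    o=np.zeros(m.shape,bool);o[v0:v1,u0:u1]=m[v0:v1,u0:u1];return o
bl=reg((hsv[...,0]>100)&(hsv[...,0]<125)&(hsv[...,1]>130)&(hsv[...,2]>60),184,256,130,195)
bl=cv2.morphologyEx(bl.astype(np.uint8),cv2.MORPH_OPEN,np.ones((5,5)))
ye=reg((hsv[...,0]>20)&(hsv[...,0]<35)&(hsv[...,1]>130)&(hsv[...,2]>100),180,262,122,200)
n,l,st,ce=cv2.connectedComponentsWithStats(ye.astype(np.uint8))
print("clips",[(onplane(P,ce[i],.025)[0].round(4)[:2],st[i,4]) for i in range(1,n)])
og=reg((hsv[...,0]>3)&(hsv[...,0]<22)&(hsv[...,1]>140)&(hsv[...,2]>120),330,390,215,255)
print("handle",rect(onplane(P,np.argwhere(og)[:,::-1],.101)),og.sum())
gr=W[185:280,310:410].reshape(-1,3)
print("hoodtop",rect(gr[(gr[:,2]>.074)&(gr[:,2]<.088)]))
for n,u,v,z in(("b",265,211,.06),("c",145,144,.072)):
    w=W[v-9:v+9,u-9:u+9].reshape(-1,3);w=w[(w[:,2]>z-.008)&(w[:,2]<z+.01)];print(n,rect(w))
w=W[130:170,290:330].reshape(-1,3);w=w[(w[:,2]>.066)&(w[:,2]<.08)];print("cup",rect(w))
w=W[130:170,290:330].reshape(-1,3);w=w[(w[:,2]>.042)&(w[:,2]<.053)];print("holder",rect(w))
go(.6,.1,.2,45)
E
```

```text
box [ 6.211000e-01 -5.000000e-02  1.740637e+02  1.732988e+02  6.615280e+01]
clips [(array([ 0.706 , -0.0584]), np.int32(71)), (array([0.6278, 0.0329]), np.int32(66)), (array([ 0.616 , -0.1355]), np.int32(64)), (array([ 0.5376, -0.0467]), np.int32(66))]
handle [ 0.4381 -0.4025 11.0784 60.6649 10.3731] 126
hoodtop [  0.4383  -0.4042 147.967  150.2568   9.9688]
b [ 0.4914 -0.1757 17.4007 19.9155  2.1266]
c [ 0.652   0.1322 23.5624 25.4506 52.5194]
cup [ 0.6537 -0.2889 40.1276 40.9485 88.3943]
holder [ 0.6541 -0.2876 58.014  58.61   46.0527]
t0.15 psi 71.4 pos [0.1827 0.5446 0.2306] turn z 0.462 shift [-609.5  -19.4   30.6] tilt [-0.0007 -0.0015]
```

Request:
drive_tool --angular '[[0, 0, 0.115], [0, 0, 0.115], [0, 0, 0.115], [0, 0, 0.117], [0, 0, 0], [0, 0, 0], [0, 0, 0], [0, 0, 0]]' --linear '[[0, 0, 0], [0, 0, 0], [0, 0, 0], [0, 0, 0], [-40, -1, 0], [-40, -1, 0], [-40, -1, 0], [-40, -1, 0]]' --fingers '[0, 0, 0, 0, 0, 0, 0, 0]' --squeeze 60

```text
t: 0.82
position: [0.2937, 0.4278, 0.231]
tool_rot: [-0.0, 0.382, 0.924, -0.0]
wrist_force: [1.0, 0.9, 0.7]
width: 0.0854
finger_force: 0.0
```

Request:
drive_tool --angular '[[0, 0, 0], [0, 0, 0], [0, 0, 0], [0, 0, 0], [0, 0, 0], [0, 0, 0], [0, 0, 0], [0, 0, 0]]' --linear '[[-40, -1, 0], [-40, -1, 0], [-40, -1, 0], [-40, -1, 0], [-40, -1, 0], [-40, -1, 0], [-40, -1, 0], [-40, -1, 0]]' --fingers '[0, 0, 0, 0, 0, 0, 0, 0]'

```text
t: 1.48
position: [0.5146, 0.1953, 0.2312]
tool_rot: [-0.0, 0.383, 0.924, -0.0]
wrist_force: [0.4, 0.6, 0.1]
width: 0.0853
finger_force: 0.0
```

```bash
python3 - <<'E'
from h import *
go(.6,-.07,.23,45)
go(.654,-.288,.2,45)
E
```

```text
t1.48 psi 45.0 pos [0.5146 0.1953 0.2312] turn z -0.001 shift [-248.  -127.2    1.2] tilt [-0.0004  0.    ]
t1.48 psi 45.0 pos [0.5146 0.1953 0.2312] turn z -0.001 shift [-440.3 -243.2   31.2] tilt [-0.0004  0.    ]
```

Request:
drive_tool --angular '[[0, 0, 0], [0, 0, 0], [0, 0, 0], [0, 0, 0], [0, 0, 0], [0, 0, 0], [0, 0, 0], [0, 0, 0]]' --linear '[[-34, -19, 2], [-34, -19, 2], [-34, -19, 2], [-34, -19, 2], [-34, -19, 2], [-34, -19, 2], [-34, -19, 2], [-34, -19, 2]]' --fingers '[0, 0, 0, 0, 0, 0, 0, 0]'

```text
t: 2.15
position: [0.5984, -0.1047, 0.2149]
tool_rot: [-0.0, 0.383, 0.924, -0.0]
wrist_force: [0.2, 0.3, -0.5]
width: 0.0855
finger_force: 0.0
```

Request:
drive_tool --angular '[[0, 0, 0], [0, 0, 0], [0, 0, 0], [0, 0, 0], [0, 0, 0], [0, 0, 0], [0, 0, 0], [0, 0, 0]]' --linear '[[-34, -19, 3], [-34, -19, 3], [-34, -19, 3], [-34, -19, 3], [-32, -15, 3], [0, 0, 0], [0, 0, 0], [0, 0, 0]]' --fingers '[0, 0, 0, 0, 0, 0, 0, 0]'

```text
t: 2.82
position: [0.6522, -0.2855, 0.1994]
tool_rot: [-0.001, 0.383, 0.924, 0.0]
wrist_force: [-0.0, 0.2, 0.3]
width: 0.0854
finger_force: 0.0
```

```bash
python3 - <<'E'
from h import *
P,p,d=shot("wrist","w1"); W=cloud(P,d)
print(project(P,[.654,-.288,.072]))
w=W.reshape(-1,3); n=(abs(w[:,0]-.654)<.05)&(abs(w[:,1]+.288)<.05)
for a,b in((.066,.078),(.043,.053)):
    q=w[n&(w[:,2]>a)&(w[:,2]<b)]; print(len(q),rect(q) if len(q) else 0)
g=w[n&(w[:,2]>.066)&(w[:,2]<.078)]; (x,y),r=cv2.minEnclosingCircle((g[:,:2]*1000).astype(np.float32));print(x,y,r)
go(.654,-.288,.048,45)
E
```

```text
[[258.32309569 192.18145146]]
620 [ 0.6557 -0.288  42.1163 41.8605 64.1212]
815 [ 0.6553 -0.2864 58.8853 56.4754 39.1679]
655.7623901367188 -287.9804992675781 21.42675018310547
t2.87 psi 45.0 pos [ 0.6523 -0.2847  0.1999] turn z 0.000 shift [ -3.5  -1.1 151.9] tilt [-0.0013  0.0013]
```

View pics/w1.png

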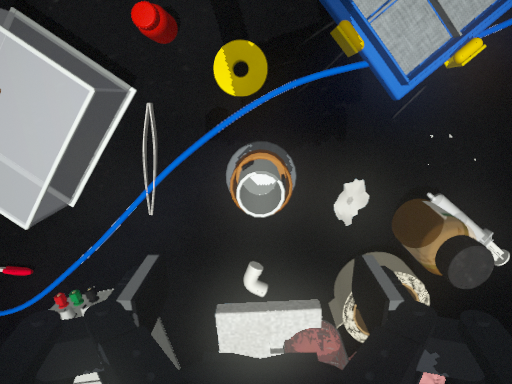

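Request:
drive_tool --angular '[[0, 0, 0], [0, 0, 0], [0, 0, 0], [0, 0, 0], [0, 0, 0], [0, 0, 0], [0, 0, 0], [0, 0, 0]]' --linear '[[-3, 0, 20], [0, 0, 30], [0, 0, 30], [0, 0, 25], [0, 0, 20], [0, 0, 10], [0, 0, 0], [0, 0, 0]]' --fingers '[0, 0, 0, 0, 0, 0, 0, 0]'

```text
t: 3.53
position: [0.6551, -0.2869, 0.0658]
tool_rot: [-0.0, 0.382, 0.924, 0.0]
wrist_force: [1.2, -0.1, 0.3]
width: 0.0856
finger_force: 0.0
```

```bash
python3 - <<'E'
from h import *
go(.655,-.288,.048,45)
E
```

```text
t3.53 psi 45.0 pos [ 0.6551 -0.2869  0.0658] turn z 0.001 shift [-0.7 -0.8 17.8] tilt [-0.0002  0.0002]
```

Request:
drive_tool --angular '[[0, 0, 0], [0, 0, 0], [0, 0, 0], [0, 0, 0], [0, 0, 0], [0, 0, 0], [0, 0, 0], [0, 0, 0]]' --linear '[[-1, -1, 9], [0, 0, 8], [0, 0, 0], [0, 0, 0], [0, 0, 0], [0, 0, 0], [0, 0, 0], [0, 0, 0]]' --fingers '[0, 0, 0, 1, 1, 1, 1, 1]' --squeeze 60

```text
t: 4.2
position: [0.6555, -0.2895, 0.049]
tool_rot: [0.001, 0.383, 0.924, 0.0]
wrist_force: [0.6, 0.8, 1.5]
width: 0.0417
finger_force: 60.4
```

Request:
drive_tool --angular '[[0, 0, 0], [0, 0, 0], [0, 0, 0], [0, 0, 0], [0, 0, 0], [0, 0, 0], [0, 0, 0], [0, 0, 0]]' --linear '[[0, 0, 0], [0, 0, 0], [0, 0, 0], [0, 0, 0], [0, 0, 0], [0, 0, 0], [0, 0, 0], [0, 0, 0]]' --fingers '[1, 1, 1, 1, 1, 1, 1, 1]'

```text
t: 4.87
position: [0.6555, -0.2895, 0.0489]
tool_rot: [0.001, 0.383, 0.924, 0.0]
wrist_force: [1.7, 1.4, 5.3]
width: 0.0414
finger_force: 60.6
```

Request:
drive_tool --angular '[[0, 0, 0.09], [0, 0, 0.09], [0, 0, 0.09], [0, 0, 0.09], [0, 0, 0.09], [0, 0, 0.09], [0, 0, 0], [0, 0, 0]]' --linear '[[0, 0, 0], [0, 0, 0], [0, 0, 0], [0, 0, 0], [0, 0, 0], [0, 0, 0], [0, 0, 0], [0, 0, 0]]' --fingers '[1, 1, 1, 1, 1, 1, 1, 1]'

```text
t: 5.53
position: [0.6561, -0.29, 0.049]
tool_rot: [0.001, 0.615, 0.789, 0.0]
wrist_force: [2.6, 0.8, 5.4]
width: 0.0419
finger_force: 60.8
```

Request:
drive_tool --angular '[[0, 0, 0], [0, 0, 0], [0, 0, 0], [0, 0, 0], [0, 0, 0], [0, 0, 0], [0, 0, 0], [0, 0, 0]]' --linear '[[0, 0, -5], [0, 0, -10], [0, 0, -10], [0, 0, -10], [0, 0, -15], [0, 0, -20], [0, 0, -30], [0, 0, 0]]' --fingers '[1, 1, 1, 1, 1, 1, 1, 1]'

```text
t: 6.2
position: [0.657, -0.2913, 0.1558]
tool_rot: [0.005, 0.615, 0.788, 0.0]
wrist_force: [0.8, -0.1, 1.3]
width: 0.0414
finger_force: 64.7
```

```bash
python3 - <<'E'
from h import *
P,p,d=shot("wrist","w2"); 
go(.6526,-.0872,.13)
E
```

```text
t6.25 psi 14.1 pos [ 0.6563 -0.2909  0.1536] turn z -0.000 shift [198.5  45.9  23.6] tilt [ 0.0057 -0.0042]
```

View pics/w2.png

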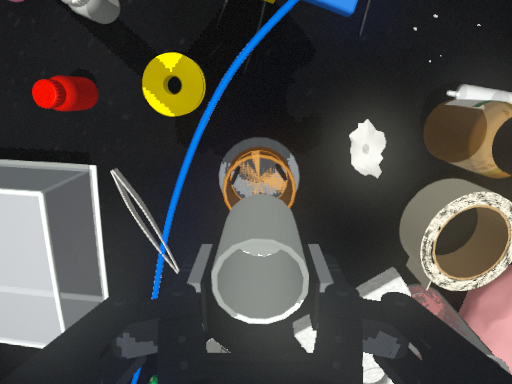

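The cup is held upright between the fingers at (258,270), and the holder at (258,180) is empty.

Request:
drive_tool --angular '[[0, 0, 0], [0, 0, 0], [0, 0, 0], [0, 0, 0], [0, 0, 0], [0, 0, 0], [0, 0, 0], [0, 0, 0]]' --linear '[[20, 5, 0], [33, 8, 0], [40, 9, 0], [40, 9, 0], [33, 8, 0], [22, 5, 0], [10, 2, 0], [0, 0, 0]]' --fingers '[1, 1, 1, 1, 1, 1, 1, 1]'

```text
t: 6.92
position: [0.6502, -0.0839, 0.148]
tool_rot: [-0.001, 0.614, 0.789, -0.001]
wrist_force: [1.0, -0.2, -0.3]
width: 0.0416
finger_force: 64.7
```

```bash
python3 - <<'E'
from h import *
P,p,d=shot("top","t2"); 
go(.6526,-.0872,.058)
E
```

```text
t6.97 psi 14.2 pos [ 0.6508 -0.0859  0.1481] turn z -0.000 shift [-1.7  1.4 90.1] tilt [-0.0015 -0.0009]
```

Request:
drive_tool --angular '[[0, 0, 0], [0, 0, 0], [0, 0, 0], [0, 0, 0], [0, 0, 0], [0, 0, 0], [0, 0, 0], [0, 0, 0]]' --linear '[[-1, 1, 15], [0, 0, 20], [0, 0, 20], [0, 0, 15], [0, 0, 10], [0, 0, 6], [0, 0, 4], [0, 0, 0]]' --fingers '[1, 1, 1, 1, 1, 1, 1, 1]'

```text
t: 7.63
position: [0.6526, -0.0879, 0.0578]
tool_rot: [-0.0, 0.616, 0.788, -0.0]
wrist_force: [-0.4, 0.8, -1.0]
width: 0.0413
finger_force: 64.7
```

Request:
drive_tool --angular '[[0, 0, 0], [0, 0, 0], [0, 0, 0], [0, 0, 0], [0, 0, 0], [0, 0, 0], [0, 0, 0], [0, 0, 0]]' --linear '[[0, 0, 0], [0, 0, 0], [0, 0, 0], [0, 0, 0], [0, 0, -10], [0, 0, -20], [0, 0, -30], [0, 0, -30]]' --fingers '[0.3, 0.3, 0.3, 0.3, 0.3, 0.3, 0.3, 0.3]'

```text
t: 8.3
position: [0.6521, -0.0866, 0.1493]
tool_rot: [-0.001, 0.615, 0.788, -0.0]
wrist_force: [0.3, 0.4, -0.9]
width: 0.06
finger_force: 0.0
```

```bash
python3 - <<'E'
from h import *
go(.4912,-.1757,.15,45)
go(.652,.132,.15,14)
E
```

```text
t8.30 psi 14.1 pos [ 0.6521 -0.0866  0.1493] turn z -0.540 shift [  50.8 -176.7   -0.7] tilt [-0.0018  0.0003]
t8.30 psi 14.1 pos [ 0.6521 -0.0866  0.1493] turn z 0.001 shift [212.2  52.8  -0.7] tilt [-0.0018  0.0003]
```

Request:
drive_tool --angular '[[0, 0, 0], [0, 0, 0], [0, 0, 0], [0, 0, 0], [0, 0, 0], [0, 0, 0], [0, 0, 0], [0, 0, 0]]' --linear '[[20, 5, 0], [35, 9, 0], [40, 10, 0], [40, 10, 0], [37, 9, 0], [25, 6, 0], [12, 3, 0], [0, 0, 0]]' --fingers '[0, 0, 0, 0, 0, 0, 0, 0]'

```text
t: 8.97
position: [0.6525, 0.1315, 0.1492]
tool_rot: [0.0, 0.614, 0.789, 0.001]
wrist_force: [0.5, -0.4, 0.9]
width: 0.0854
finger_force: 0.0
```

```bash
python3 - <<'E'
from h import *
P,p,d=shot("wrist","w3"); W=cloud(P,d).reshape(-1,3); n=(abs(W[:,0]-.652)<.035)&(abs(W[:,1]-.132)<.035)
q=W[n&(W[:,2]>.064)&(W[:,2]<.078)];print(len(q),rect(q),q[:,2].max())
q=W[n&(W[:,2]>.02)&(W[:,2]<.09)];print(len(q),rect(q))
P,p,d=shot("top","t3")
go(.652,.132,.027)
E
```

```text
1034 [ 0.6538  0.1348 25.9389 25.9999 12.2268] 0.07386286354927654
1881 [ 0.6537  0.1372 30.3351 34.6332 84.9916]
t9.07 psi 14.1 pos [0.6526 0.1279 0.1488] turn z -0.000 shift [  4.1   0.4 121.8] tilt [ 0.0004 -0.0011]
```

View pics/w3.png

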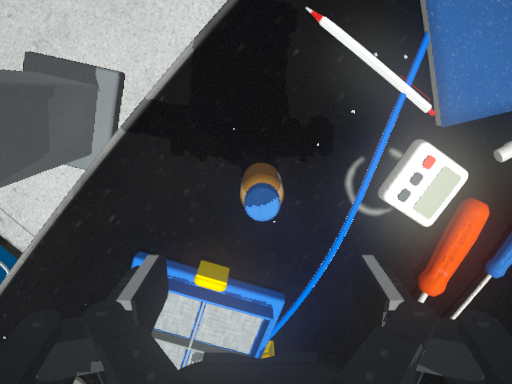

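Wrist view: the blue-capped vial stands at (262,200), clear of the box corner and the timer.

Request:
drive_tool --angular '[[0, 0, 0], [0, 0, 0], [0, 0, 0], [0, 0, 0], [0, 0, 0], [0, 0, 0], [0, 0, 0], [0, 0, 0]]' --linear '[[4, 1, 20], [0, 0, 30], [0, 0, 30], [0, 0, 20], [0, 0, 15], [0, 0, 9], [0, 0, 0], [0, 0, 0]]' --fingers '[0, 0, 0, 0, 0, 0, 0, 1]' --squeeze 30

```text
t: 9.73
position: [0.6529, 0.131, 0.0244]
tool_rot: [-0.0, 0.616, 0.788, -0.0]
wrist_force: [0.4, -0.5, 0.4]
width: 0.0754
finger_force: 0.0
```

Request:
drive_tool --angular '[[0, 0, 0], [0, 0, 0], [0, 0, 0], [0, 0, 0], [0, 0, 0], [0, 0, 0], [0, 0, 0], [0, 0, 0]]' --linear '[[0, 0, 0], [0, 0, 0], [0, 0, 0], [0, 0, 0], [0, 0, 0], [0, 0, 0], [0, 0, 0], [0, 0, 0]]' --fingers '[1, 1, 1, 1, 1, 1, 1, 1]'

```text
t: 10.4
position: [0.6535, 0.1326, 0.0258]
tool_rot: [0.001, 0.615, 0.788, 0.001]
wrist_force: [-0.4, -0.3, 6.0]
width: 0.0335
finger_force: 30.1
```

Request:
drive_tool --angular '[[0, 0, 0], [0, 0, 0], [0, 0, 0], [0, 0, 0], [0, 0, 0], [0, 0, 0], [0, 0, 0], [0, 0, 0]]' --linear '[[0, 0, -10], [0, 0, -20], [0, 0, -30], [0, 0, -30], [0, 0, -20], [0, 0, -10], [0, 0, 0], [0, 0, 0]]' --fingers '[1, 1, 1, 1, 1, 1, 1, 1]'

```text
t: 11.07
position: [0.6522, 0.1326, 0.1443]
tool_rot: [0.0, 0.615, 0.788, 0.0]
wrist_force: [-1.3, -0.2, -1.4]
width: 0.033
finger_force: 30.2
```

```bash
python3 - <<'E'
from h import *
go(.6572,-.0214,.145)
P,p,d=shot("wrist","w4");
E
```

```text
t11.07 psi 14.0 pos [0.6522 0.1326 0.1443] turn z -0.000 shift [-150.6  -32.5   -0.7] tilt [0. 0.]
```

View pics/w4.png

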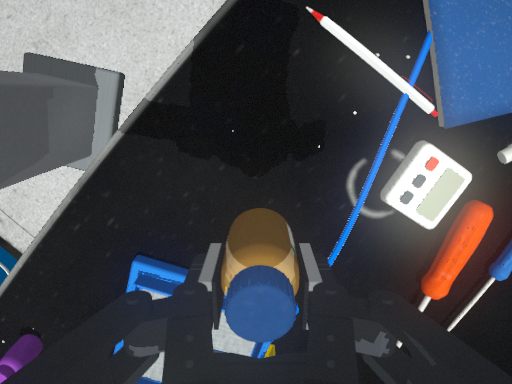

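Vial_c is held upright at (258,280).

Request:
drive_tool --angular '[[0, 0, 0], [0, 0, 0], [0, 0, 0], [0, 0, 0], [0, 0, 0], [0, 0, 0], [0, 0, 0], [0, 0, 0]]' --linear '[[-15, -3, 0], [-30, -7, 0], [-35, -8, 0], [-33, -7, 0], [-22, -5, 0], [-12, -2, 0], [-4, 0, 0], [0, 0, 0]]' --fingers '[1, 1, 1, 1, 1, 1, 1, 1]'

```text
t: 11.78
position: [0.6577, -0.0227, 0.1431]
tool_rot: [-0.001, 0.616, 0.788, -0.0]
wrist_force: [-0.5, -0.4, -1.0]
width: 0.0333
finger_force: 30.2
```

```bash
python3 - <<'E'
from h import *
go(.6572,-.0214,.0425)
E
```

```text
t11.78 psi 13.9 pos [ 0.6577 -0.0227  0.1431] turn z -0.000 shift [  1.3  -0.2 100.6] tilt [-0.0019  0.0005]
```

Request:
drive_tool --angular '[[0, 0, 0], [0, 0, 0], [0, 0, 0], [0, 0, 0], [0, 0, 0], [0, 0, 0], [0, 0, 0], [0, 0, 0]]' --linear '[[1, 0, 15], [0, 0, 22], [0, 0, 22], [0, 0, 17], [0, 0, 12], [0, 0, 8], [0, 0, 5], [0, 0, 0]]' --fingers '[1, 1, 1, 1, 1, 1, 1, 1]'

```text
t: 12.45
position: [0.658, -0.02, 0.0429]
tool_rot: [-0.0, 0.615, 0.788, -0.0]
wrist_force: [1.1, -0.7, 0.9]
width: 0.0332
finger_force: 30.2
```

Request:
drive_tool --angular '[[0, 0, 0], [0, 0, 0], [0, 0, 0], [0, 0, 0], [0, 0, 0], [0, 0, 0], [0, 0, 0], [0, 0, 0]]' --linear '[[0, 0, 0], [0, 0, 0], [0, 0, 0], [0, 0, 0], [0, 0, -15], [0, 0, -30], [0, 0, -35], [0, 0, -35]]' --fingers '[0.42, 0.42, 0.42, 0.42, 0.42, 0.42, 0.42, 0.42]'

```text
t: 13.12
position: [0.6572, -0.0208, 0.1592]
tool_rot: [-0.001, 0.615, 0.788, -0.0]
wrist_force: [0.0, 0.0, 0.8]
width: 0.0495
finger_force: 0.0
```

```bash
python3 - <<'E'
from h import *
go(.4912,-.1757,.155,45)
P,p,d=shot("wrist","w5");P,p,d=shot("top","t5");cv2.imwrite("pics/t5c.png",cv2.resize(p[90:280,130:410,::-1],None,fx=2.5,fy=2.5))
E
```

```text
t13.12 psi 14.0 pos [ 0.6572 -0.0208  0.1592] turn z -0.541 shift [   7.8 -226.9    4.2] tilt [-0.0016  0.0002]
```

View pics/t5c.png

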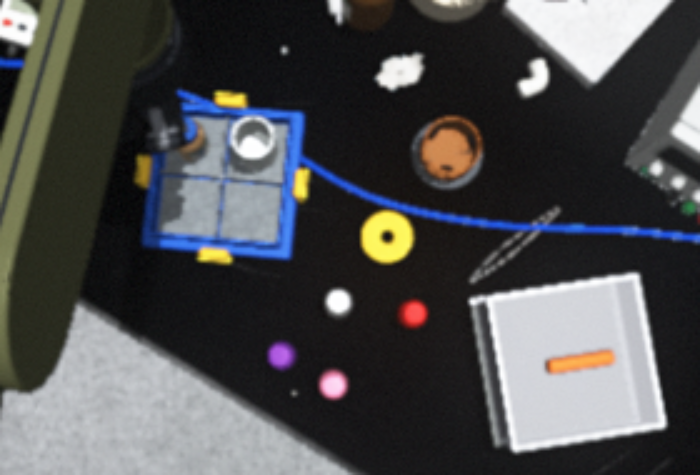

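The cup at (252,138) and vial_c at (195,140) stand in the upper compartments. Vial_b is still at (338,302). I'll fetch it next.

Request:
drive_tool --angular '[[0, 0, -0.108], [0, 0, -0.108], [0, 0, -0.108], [0, 0, -0.108], [0, 0, -0.109], [0, 0, 0], [0, 0, 0], [0, 0, 0]]' --linear '[[0, 0, 0], [0, 0, 0], [0, 0, 0], [0, 0, 0], [0, 0, 0], [2, -30, 0], [3, -38, 0], [3, -38, 0]]' --fingers '[0, 0, 0, 0, 0, 0, 0, 0]'

```text
t: 13.88
position: [0.5767, -0.0903, 0.1579]
tool_rot: [0.0, 0.382, 0.924, -0.0]
wrist_force: [0.5, -0.6, 0.5]
width: 0.0852
finger_force: 0.0
```

Request:
drive_tool --angular '[[0, 0, 0], [0, 0, 0], [0, 0, 0], [0, 0, 0], [0, 0, 0], [0, 0, 0], [0, 0, 0], [0, 0, 0]]' --linear '[[0, -38, 0], [0, -35, 0], [0, -28, 0], [0, -15, 0], [0, -5, 0], [0, 0, 0], [0, 0, 0], [0, 0, 0]]' --fingers '[0, 0, 0, 0, 0, 0, 0, 0]'

```text
t: 14.55
position: [0.4929, -0.1752, 0.1584]
tool_rot: [0.0, 0.382, 0.924, 0.0]
wrist_force: [0.0, 0.5, 0.4]
width: 0.0854
finger_force: 0.0
```

```bash
python3 - <<'E'
from h import *
P,p,d=shot("wrist","w6"); W=cloud(P,d).reshape(-1,3); n=(abs(W[:,0]-.491)<.03)&(abs(W[:,1]+.176)<.03)
q=W[n&(W[:,2]>.054)&(W[:,2]<.066)];print(len(q),rect(q),q[:,2].max())
go(.4912,-.1757,.022)
E
```

```text
561 [ 0.4934 -0.1743 20.6989 20.538  30.0971] 0.0615402774509525
t14.60 psi 45.1 pos [ 0.4929 -0.175   0.1583] turn z -0.000 shift [  0.7  -1.7 136.3] tilt [0.0007 0.0001]
```

View pics/w6.png

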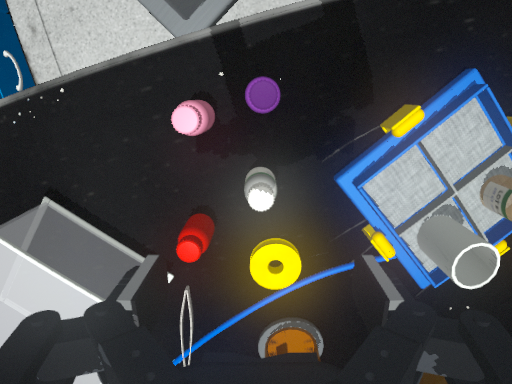

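White vial_b at (261,190), with red and pink well clear of the finger line.

Request:
drive_tool --angular '[[0, 0, 0], [0, 0, 0], [0, 0, 0], [0, 0, 0], [0, 0, 0], [0, 0, 0], [0, 0, 0], [0, 0, 0]]' --linear '[[0, -1, 20], [0, 0, 32], [0, 0, 32], [0, 0, 24], [0, 0, 16], [0, 0, 11], [0, 0, 0], [0, 0, 0]]' --fingers '[0, 0, 0, 0, 0, 0, 0, 1]' --squeeze 30

```text
t: 15.27
position: [0.4914, -0.1756, 0.0226]
tool_rot: [-0.001, 0.382, 0.924, 0.0]
wrist_force: [-0.0, -0.7, 1.7]
width: 0.076
finger_force: 0.0
```

Request:
drive_tool --angular '[[0, 0, 0], [0, 0, 0], [0, 0, 0], [0, 0, 0], [0, 0, 0], [0, 0, 0], [0, 0, 0], [0, 0, 0]]' --linear '[[0, 0, 0], [0, 0, 0], [0, 0, 0], [0, 0, 0], [0, 0, 0], [0, 0, 0], [0, 0, 0], [0, 0, 0]]' --fingers '[1, 1, 1, 1, 1, 1, 1, 1]'

```text
t: 15.93
position: [0.492, -0.1767, 0.0242]
tool_rot: [0.001, 0.383, 0.924, 0.0]
wrist_force: [1.3, 0.8, 6.6]
width: 0.026
finger_force: 30.8
```

Request:
drive_tool --angular '[[0, 0, 0], [0, 0, 0], [0, 0, 0], [0, 0, 0], [0, 0, 0], [0, 0, 0], [0, 0, 0], [0, 0, 0]]' --linear '[[0, 0, -10], [0, 0, -20], [0, 0, -30], [0, 0, -30], [0, 0, -20], [0, 0, -10], [0, 0, 0], [0, 0, 0]]' --fingers '[1, 1, 1, 1, 1, 1, 1, 1]'

```text
t: 16.6
position: [0.4908, -0.1763, 0.1433]
tool_rot: [0.0, 0.382, 0.924, -0.0]
wrist_force: [-0.5, -1.5, -1.4]
width: 0.0262
finger_force: 30.2
```

```bash
python3 - <<'E'
from h import *
go(.5868,-.0826,.142)
E
```

```text
t16.60 psi 45.0 pos [ 0.4908 -0.1763  0.1433] turn z -0.000 shift [ -1.7 134.2   1.3] tilt [ 0.0002 -0.0002]
```

Request:
drive_tool --angular '[[0, 0, 0], [0, 0, 0], [0, 0, 0], [0, 0, 0], [0, 0, 0], [0, 0, 0], [0, 0, 0], [0, 0, 0]]' --linear '[[-1, 15, 0], [-1, 27, 0], [0, 32, 0], [0, 28, 0], [0, 19, 0], [0, 10, 0], [0, 3, 0], [0, 0, 0]]' --fingers '[1, 1, 1, 1, 1, 1, 1, 1]'

```text
t: 17.27
position: [0.5863, -0.0826, 0.1417]
tool_rot: [-0.002, 0.382, 0.924, -0.0]
wrist_force: [0.4, -0.3, 0.0]
width: 0.0266
finger_force: 30.2
```

```bash
python3 - <<'E'
from h import *
go(.5868,-.0826,.041)
P,p,d=shot("wrist","w7")
E
```

```text
t17.27 psi 45.1 pos [ 0.5863 -0.0826  0.1417] turn z -0.000 shift [ -0.3   0.4 100.7] tilt [-0.0032  0.0003]
```

View pics/w7.png

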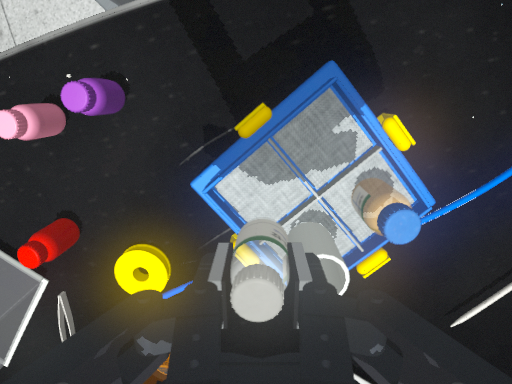

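Vial_b is held upright at (258,265) above its compartment. The cup and vial_c still stand.

Request:
drive_tool --angular '[[0, 0, 0], [0, 0, 0], [0, 0, 0], [0, 0, 0], [0, 0, 0], [0, 0, 0], [0, 0, 0], [0, 0, 0]]' --linear '[[0, 0, 15], [0, 0, 22], [0, 0, 22], [0, 0, 17], [0, 0, 12], [0, 0, 8], [0, 0, 5], [0, 0, 0]]' --fingers '[1, 1, 1, 1, 1, 1, 1, 1]'

```text
t: 17.98
position: [0.586, -0.0836, 0.0414]
tool_rot: [-0.001, 0.383, 0.924, -0.0]
wrist_force: [0.8, 0.1, -0.4]
width: 0.0262
finger_force: 30.2
```

Request:
drive_tool --angular '[[0, 0, 0], [0, 0, 0], [0, 0, 0], [0, 0, 0], [0, 0, 0], [0, 0, 0], [0, 0, 0], [0, 0, 0]]' --linear '[[0, 0, 0], [0, 0, 0], [0, 0, 0], [0, 0, 0], [0, 0, -15], [0, 0, -30], [0, 0, -35], [0, 0, -35]]' --fingers '[0.5, 0.5, 0.5, 0.5, 0.5, 0.5, 0.5, 0.5]'

```text
t: 18.65
position: [0.5866, -0.0827, 0.1583]
tool_rot: [-0.001, 0.382, 0.924, -0.0]
wrist_force: [-0.0, 0.5, 0.2]
width: 0.0427
finger_force: 0.0
```

```bash
python3 - <<'E'
from h import *
go(.622,-.052,.22,-4)
E
```

```text
t18.65 psi 45.0 pos [ 0.5866 -0.0827  0.1583] turn z 0.856 shift [ 33.1  33.2 -61.7] tilt [-0.0015  0.0003]
```

Request:
drive_tool --angular '[[0, 0, 0.107], [0, 0, 0.107], [0, 0, 0.107], [0, 0, 0.107], [0, 0, 0.107], [0, 0, 0.107], [0, 0, 0.107], [0, 0, 0.107]]' --linear '[[0, 0, -10], [0, 0, -20], [0, 0, -20], [0, 0, -20], [0, 0, -20], [0, 0, 0], [0, 0, 0], [0, 0, 0]]' --fingers '[0, 0, 0, 0, 0, 0, 0, 0]'

```text
t: 19.32
position: [0.5875, -0.0829, 0.2487]
tool_rot: [0.001, 0.733, 0.68, 0.001]
wrist_force: [0.4, -0.1, -0.9]
width: 0.0854
finger_force: 0.0
```

Request:
drive_tool --angular '[[0, 0, 0], [0, 0, 0], [0, 0, 0], [0, 0, 0], [0, 0, 0], [0, 0, 0], [0, 0, 0], [0, 0, 0]]' --linear '[[17, 17, 0], [16, 16, 0], [0, 0, 0], [0, 0, 0], [0, 0, 0], [0, 0, 0], [0, 0, 0], [0, 0, 0]]' --fingers '[0, 0, 0, 0, 0, 0, 0, 0]'

```text
t: 19.98
position: [0.6219, -0.0529, 0.2474]
tool_rot: [0.0, 0.732, 0.682, -0.0]
wrist_force: [0.5, -0.6, -0.8]
width: 0.0855
finger_force: 0.0
```

```bash
cat > hb.py <<'E'
from h import *
def yel(P,p,z=.025):
    hsv=cv2.cvtColor(p,cv2.COLOR_RGB2HSV)
    m=((hsv[...,0]>20)&(hsv[...,0]<35)&(hsv[...,1]>130)&(hsv[...,2]>100)).astype(np.uint8)
    n,l,st,ce=cv2.connectedComponentsWithStats(m)
    for i in range(1,n):
        if st[i,4]>30: print("  yel",ce[i].round(0),st[i,4],rect(onplane(P,np.argwhere(l==i)[:,::-1],z)))
def depthbox(P,d,c=(.622,-.052),zr=(.032,.040),r=.1):
    W=cloud(P,d).reshape(-1,3);q=W[(np.hypot(W[:,0]-c[0],W[:,1]-c[1])<r)&(W[:,2]>zr[0])&(W[:,2]<zr[1])]
    return q
E
python3 - <<'E'
from hb import *
P,p,d=shot("wrist","w8"); yel(P,p,.028)
hsv=cv2.cvtColor(p,cv2.COLOR_RGB2HSV)
W=cloud(P,d)
print(project(P,[[.622,-.052,.035]]))
bl=(hsv[...,0]>100)&(hsv[...,0]<125)&(hsv[...,1]>130)&(hsv[...,2]>50)
q=W[bl&(W[...,2]>.031)&(W[...,2]<.040)&(np.hypot(W[...,0]-.622,W[...,1]+.052)<.105)];print(len(q),rect(q))
q=W[bl&(W[...,2]>.010)&(W[...,2]<.021)&(np.hypot(W[...,0]-.622,W[...,1]+.052)<.12)];print(len(q),rect(q))
go(.438,-.403,.25,10.3)
E
```

```text
yel [261.  90.] 361 [6.30300e-01 3.18000e-02 1.34034e+01 3.13692e+01 8.81236e+01]
  yel [189. 164.] 352 [ 5.41900e-01 -4.23000e-02  3.54933e+01  1.39133e+01  8.26566e+01]
  yel [332. 164.] 338 [ 7.05900e-01 -5.46000e-02  3.38207e+01  1.41924e+01  8.57939e+01]
  yel [261. 231.] 298 [ 0.6178 -0.1313 14.5453 30.5864 85.9026]
  yel [227. 289.] 1236 [ 0.5688 -0.2116 58.5704 50.9194 82.7354]
[[259.27807281 167.77196008]]
1243 [ 6.239000e-01 -5.010000e-02  1.360073e+02  1.378226e+02  8.576300e+01]
3400 [ 6.239000e-01 -5.030000e-02  1.584764e+02  1.586837e+02  8.550090e+01]
t20.03 psi -4.0 pos [ 0.622  -0.0528  0.2475] turn z -0.250 shift [-311.6 -243.7   -2.5] tilt [-0.     -0.0001]
```

View pics/w8.png

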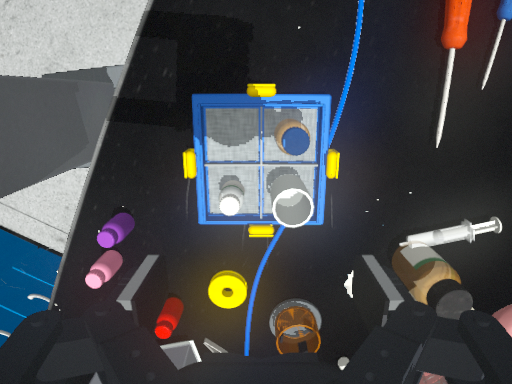

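The box is centred at (261,165), with vial_b, vial_c and the cup standing in it and the clips clear. I'll average a few readings here, then go to the hood.

```bash
cat >> hb.py <<'E'
def avgbox(k=5):
    o=[];ps=[]
    for i in range(k):
        s=bot.state();P=pose("wrist",s);p,d=viewer.capture("wrist");W=cloud(P,d);hsv=cv2.cvtColor(p,cv2.COLOR_RGB2HSV)
        bl=(hsv[...,0]>100)&(hsv[...,0]<125)&(hsv[...,1]>130)&(hsv[...,2]>50)
        n=np.hypot(W[...,0]-.622,W[...,1]+.052)
        o.append(np.r_[rect(W[bl&(W[...,2]>.031)&(W[...,2]<.040)&(n<.105)]),rect(W[bl&(W[...,2]>.010)&(W[...,2]<.021)&(n<.12)])]);ps.append(s["position"])
    print(np.mean(o,0).round(4),np.std(o,0).round(4));print("pos",np.mean(ps,0).round(4))
E
python3 - <<'E'
from hb import *
avgbox()
go(.438,-.403,.25,10.3)
P,p,d=shot("top","t8"); hsv=cv2.cvtColor(p,cv2.COLOR_RGB2HSV)
og=(hsv[...,0]>3)&(hsv[...,0]<22)&(hsv[...,1]>140)&(hsv[...,2]>120); og[:,:300]=0;og[:205]=0
print(rect(onplane(P,np.argwhere(og)[:,::-1],.101)),og.sum())
E
```

```text
[ 6.238000e-01 -5.010000e-02  1.361701e+02  1.381419e+02  8.582080e+01
  6.241000e-01 -5.000000e-02  1.573965e+02  1.590474e+02  8.586450e+01] [1.000e-04 1.000e-04 2.124e-01 2.355e-01 1.353e-01 1.000e-04 2.000e-04
 2.405e-01 1.699e-01 7.310e-02]
pos [ 0.6222 -0.0527  0.2474]
t20.28 psi -4.0 pos [ 0.6224 -0.0525  0.2473] turn z -0.250 shift [-311.8 -244.    -2.7] tilt [-0.0001 -0.    ]
[ 0.4381 -0.4025 11.0753 60.6636 10.3549] 124
```

Request:
drive_tool --angular '[[0, 0, -0.083], [0, 0, -0.083], [0, 0, -0.084], [0, 0, 0], [0, 0, 0], [0, 0, 0], [0, 0, 0], [0, 0, 0]]' --linear '[[0, 0, 0], [0, 0, 0], [0, 0, 0], [-20, -16, 0], [-30, -24, 0], [-32, -25, 0], [-32, -25, 0], [-32, -25, 0]]' --fingers '[0, 0, 0, 0, 0, 0, 0, 0]'

```text
t: 21.0
position: [0.5346, -0.2177, 0.2474]
tool_rot: [0.0, 0.64, 0.768, -0.0]
wrist_force: [-0.2, -1.0, 0.6]
width: 0.085
finger_force: 0.0
```

Request:
drive_tool --angular '[[0, 0, 0], [0, 0, 0], [0, 0, 0], [0, 0, 0], [0, 0, 0], [0, 0, 0], [0, 0, 0], [0, 0, 0]]' --linear '[[-32, -25, 0], [-32, -25, 0], [-32, -25, 0], [-32, -25, 0], [-25, -20, 0], [-13, -9, 0], [0, 0, 0], [0, 0, 0]]' --fingers '[0, 0, 0, 0, 0, 0, 0, 0]'

```text
t: 21.67
position: [0.4381, -0.4033, 0.2471]
tool_rot: [-0.0, 0.641, 0.767, 0.001]
wrist_force: [-0.5, 0.5, -0.3]
width: 0.0854
finger_force: 0.0
```

```bash
cat >> hb.py <<'E'
def avghood(k=4):
    o=[];ps=[]
    for i in range(k):
        s=bot.state();P=pose("wrist",s);p,d=viewer.capture("wrist");W=cloud(P,d);hsv=cv2.cvtColor(p,cv2.COLOR_RGB2HSV)
        og=((hsv[...,0]>3)&(hsv[...,0]<22)&(hsv[...,1]>140)&(hsv[...,2]>100)).astype(np.uint8)
        n,l,st,ce=cv2.connectedComponentsWithStats(og);j=1+np.argmax(st[1:,4]);g=l==j
        w=W[g]; w=w[w[:,2]>.096]; c=np.median(W[g],0)
        n=np.hypot(W[...,0]-c[0],W[...,1]-c[1])<.13
        t=W[n&(W[...,2]>.077)&(W[...,2]<.085)]; r=W[n&(W[...,2]>.0)&(W[...,2]<.007)&(hsv[...,2]>120)&(hsv[...,1]<60)]
        o.append(np.r_[rect(w),rect(onplane(P,np.argwhere(g)[:,::-1],.101)),rect(t),rect(r) if len(r)>20 else np.zeros(5)]);ps.append(s["position"])
    print(np.mean(o,0).reshape(-1,5).round(4));print("std",np.std(o,0).max(),"pos",np.mean(ps,0).round(4))
    cv2.imwrite("pics/hood.png",p[:,:,::-1])
E
python3 - <<'E'
from hb import *
avghood(); go(.438,-.403,.1)
E
```

```text
[[ 0.1099 -0.1006  3.0279 15.4516  2.6616]
 [ 0.5699 -0.3223 51.8552 52.683  12.8836]
 [ 0.      0.      0.      0.      0.    ]
 [ 0.      0.      0.      0.      0.    ]]
std 26.762912956961078 pos [ 0.4386 -0.4022  0.2472]
t21.87 psi 10.4 pos [ 0.4391 -0.4015  0.2473] turn z -0.000 shift [ -1.3  -1.3 147.3] tilt [0.0002 0.0006]
```

View pics/hood.png

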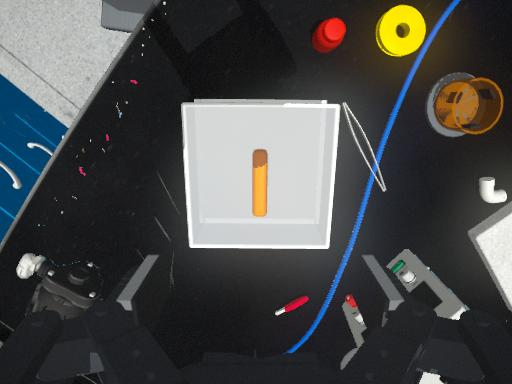

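The hood is central: top (183–340, 103–248), handle (252–268, 149–216). The mask had picked the holder instead, so I'll restrict it to the hood.

```bash
sed -i 's/hsv\[...,2\]>100)).astype(np.uint8)$/hsv[...,2]>100)\&(np.hypot(W[...,0]-.438,W[...,1]+.403)<.1)).astype(np.uint8)/' hb.py; python3 - <<'E'
from hb import *
avghood(); go(.438,-.403,.1)
E
```

```text
[[  0.4398  -0.4024  12.3667  61.841   10.0505]
 [  0.4397  -0.402   12.2555  61.5462  10.0316]
 [  0.44    -0.4032 149.5251 149.2444   9.9768]
 [  0.4594  -0.4151 222.8116 185.2963   9.8896]]
std 11.045254165788812 pos [ 0.439  -0.4017  0.2474]
t22.07 psi 10.4 pos [ 0.4389 -0.4021  0.2474] turn z -0.000 shift [ -0.7  -1.  147.4] tilt [0.0001 0.    ]
```

Request:
drive_tool --angular '[[0, 0, 0.006], [0, 0, 0], [0, 0, 0], [0, 0, 0], [0, 0, 0], [0, 0, 0], [0, 0, 0], [0, 0, 0]]' --linear '[[-1, -1, 20], [0, 0, 35], [0, 0, 35], [0, 0, 30], [0, 0, 22], [0, 0, 13], [0, 0, 6], [0, 0, 0]]' --fingers '[0, 0, 0, 0, 0, 0, 0, 0]'

```text
t: 22.73
position: [0.437, -0.4031, 0.0848]
tool_rot: [-0.002, 0.643, 0.766, 0.0]
wrist_force: [-0.0, 0.9, 0.0]
width: 0.0854
finger_force: 0.0
```

Request:
drive_tool --angular '[[0, 0, 0], [0, 0, 0], [0, 0, 0], [0, 0, 0], [0, 0, 0], [0, 0, 0], [0, 0, 0], [0, 0, 0]]' --linear '[[0, 0, 0], [0, 0, 0], [0, 0, 0], [0, 0, 0], [0, 0, 0], [0, 0, 0], [0, 0, 0], [0, 0, 0]]' --fingers '[1, 1, 1, 1, 1, 1, 1, 1]' --squeeze 60

```text
t: 23.4
position: [0.438, -0.4046, 0.0873]
tool_rot: [0.001, 0.643, 0.766, 0.0]
wrist_force: [0.3, 0.8, 6.5]
width: 0.012
finger_force: 62.2
```

Request:
drive_tool --angular '[[0, 0, 0], [0, 0, 0], [0, 0, 0], [0, 0, 0], [0, 0, 0], [0, 0, 0], [0, 0, 0], [0, 0, 0]]' --linear '[[0, 0, 0], [0, 0, 0], [0, 0, 0], [0, 0, 0], [0, 0, 0], [0, 0, 0], [0, 0, 0], [0, 0, 0]]' --fingers '[1, 1, 1, 1, 1, 1, 1, 1]'

```text
t: 24.07
position: [0.438, -0.4045, 0.0873]
tool_rot: [0.001, 0.643, 0.766, 0.0]
wrist_force: [0.1, 0.7, 5.7]
width: 0.0123
finger_force: 62.2
```

```bash
python3 - <<'E'
from hb import *
go(.438,-.403,.25,-4.2)
avghood(3)
E
```

```text
t24.07 psi 10.0 pos [ 0.438  -0.4045  0.0873] turn z 0.247 shift [ 1.500e+00 -1.000e-01 -1.627e+02] tilt [ 0.0013 -0.0011]
[[  0.4382  -0.4035  13.3268  63.029   10.0336]
 [  0.438   -0.4025  12.989   61.9782  10.0484]
 [  0.4381  -0.4016 149.8705 145.1193   9.8976]
 [  0.4431  -0.3888 245.3503 131.7553   7.6229]]
std 0.6828871844358092 pos [ 0.438  -0.4046  0.0873]
```

Request:
drive_tool --angular '[[0, 0, 0], [0, 0, 0], [0, 0, 0], [0, 0, 0], [0, 0, 0], [0, 0, 0], [0, 0, 0.08], [0, 0, 0.08]]' --linear '[[0, 0, -8], [0, 0, -20], [0, 0, -30], [0, 0, -35], [0, 0, -32], [0, 0, -20], [0, 0, -10], [0, 0, 0]]' --fingers '[1, 1, 1, 1, 1, 1, 1, 1]'

```text
t: 24.88
position: [0.4383, -0.4053, 0.2447]
tool_rot: [0.003, 0.703, 0.711, -0.0]
wrist_force: [0.1, -0.0, -3.9]
width: 0.012
finger_force: 61.1
```

Request:
drive_tool --angular '[[0, 0, 0.088], [0, 0, 0], [0, 0, 0], [0, 0, 0], [0, 0, 0], [0, 0, 0], [0, 0, 0], [0, 0, 0]]' --linear '[[0, 0, 0], [0, 0, 0], [0, 0, 0], [0, 0, 0], [0, 0, 0], [0, 0, 0], [0, 0, 0], [0, 0, 0]]' --fingers '[1, 1, 1, 1, 1, 1, 1, 1]'

```text
t: 25.55
position: [0.4374, -0.4041, 0.2411]
tool_rot: [-0.0, 0.733, 0.681, -0.0]
wrist_force: [0.6, -0.3, -2.3]
width: 0.0121
finger_force: 61.0
```

```bash
python3 - <<'E'
from hb import *
go(.6226,-.0517,.24,-4.2)
P,p,d=shot("wrist","w9"); P,p,d=shot("scene","s9");cv2.imwrite("pics/s9.png",p[:,:,::-1])
E
```

```text
t25.55 psi -4.2 pos [ 0.4374 -0.4041  0.2411] turn z -0.000 shift [365.1 158.9   1.1] tilt [-0.0003  0.0003]
```

View pics/s9.png

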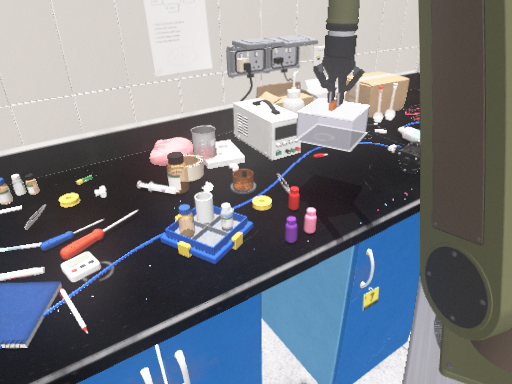

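The hood hangs level from the gripper at (335,120), and the box holds all three loads at (208,225).

Request:
drive_tool --angular '[[0, 0, 0], [0, 0, 0], [0, 0, 0], [0, 0, 0], [0, 0, 0], [0, 0, 0], [0, 0, 0], [0, 0, 0]]' --linear '[[8, 4, 0], [16, 7, 0], [24, 10, 0], [30, 13, 0], [32, 14, 0], [32, 14, 0], [32, 14, 0], [32, 14, 0]]' --fingers '[1, 1, 1, 1, 1, 1, 1, 1]'

```text
t: 26.32
position: [0.5431, -0.2032, 0.2415]
tool_rot: [0.0, 0.733, 0.68, 0.0]
wrist_force: [0.5, -0.4, -3.0]
width: 0.0126
finger_force: 61.0
```

Request:
drive_tool --angular '[[0, 0, 0], [0, 0, 0], [0, 0, 0], [0, 0, 0], [0, 0, 0], [0, 0, 0], [0, 0, 0], [0, 0, 0]]' --linear '[[32, 14, 0], [32, 14, 0], [30, 13, 0], [26, 11, 0], [20, 9, 0], [12, 5, 0], [6, 2, 0], [1, 1, 0]]' --fingers '[1, 1, 1, 1, 1, 1, 1, 1]'

```text
t: 26.98
position: [0.623, -0.0508, 0.2412]
tool_rot: [-0.0, 0.732, 0.681, -0.0]
wrist_force: [-0.2, 0.5, -2.5]
width: 0.0121
finger_force: 61.0
```

Request:
drive_tool --angular '[[0, 0, 0], [0, 0, 0], [0, 0, 0], [0, 0, 0], [0, 0, 0], [0, 0, 0]]' --linear '[[0, 0, 0], [0, 0, 0], [0, 0, 0], [0, 0, 0], [0, 0, 0], [0, 0, 0]]' --fingers '[1, 1, 1, 1, 1, 1]'

```text
t: 27.48
position: [0.6228, -0.0526, 0.2414]
tool_rot: [0.0, 0.733, 0.68, -0.0]
wrist_force: [-0.1, 0.3, -2.0]
width: 0.0123
finger_force: 61.0
```

```bash
python3 - <<'E'
from hb import *
go(.6226,-.0517,.125,-4.2)
E
```

```text
t27.48 psi -4.3 pos [ 0.6228 -0.0526  0.2414] turn z -0.002 shift [  0.9  -0.2 116.4] tilt [-0.     -0.0001]
```

Request:
drive_tool --angular '[[0, 0, 0], [0, 0, 0], [0, 0, 0], [0, 0, 0], [0, 0, 0], [0, 0, 0], [0, 0, 0], [0, 0, 0]]' --linear '[[1, 0, 12], [0, 0, 22], [0, 0, 26], [0, 0, 22], [0, 0, 15], [0, 0, 10], [0, 0, 4], [0, 0, 0]]' --fingers '[1, 1, 1, 1, 1, 1, 1, 1]'

```text
t: 28.15
position: [0.6227, -0.051, 0.1295]
tool_rot: [-0.001, 0.733, 0.68, -0.0]
wrist_force: [-0.1, -0.0, -2.4]
width: 0.0125
finger_force: 61.0
```

```bash
python3 - <<'E'
from hb import *
P,p,d=shot("scene","s10");go(.6226,-.0517,.12,-4.2)
P2,p2,d2=shot("wrist","w10");c=cv2.resize(p[170:280,140:280],(636,500),interpolation=cv2.INTER_CUBIC)
cv2.imwrite("pics/s10c.png",c[:,:,::-1])
E
```

```text
t28.20 psi -4.2 pos [ 0.6234 -0.0511  0.1306] turn z -0.001 shift [-0.7 -0.8 10.6] tilt [ 0.0003 -0.0001]
```

View pics/s10c.png

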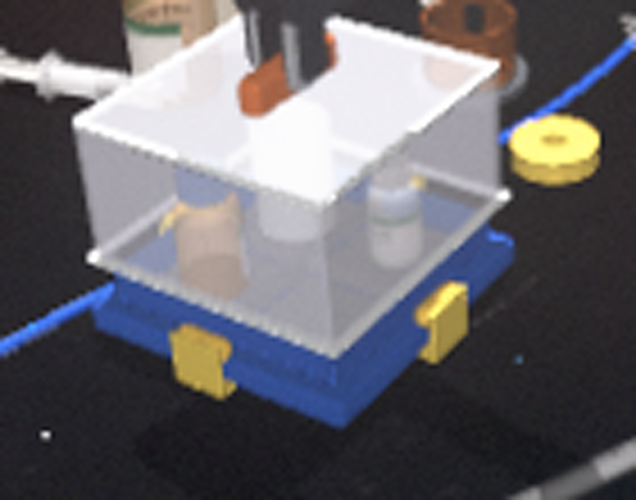

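The hood sits squarely just above the box wall. I'll lower it gently.

Request:
drive_tool --angular '[[0, 0, 0], [0, 0, 0], [0, 0, 0], [0, 0, 0], [0, 0, 0]]' --linear '[[0, 0, 4], [0, 0, 4], [0, 0, 4], [0, 0, 2], [0, 0, 0]]' --fingers '[1, 1, 1, 1, 1]'

```text
t: 28.67
position: [0.6229, -0.051, 0.1159]
tool_rot: [-0.0, 0.733, 0.68, -0.0]
wrist_force: [0.5, 0.3, -2.4]
width: 0.012
finger_force: 61.0
```

```bash
python3 - <<'E'
from hb import *
s=bot.state();print(s["wrist_force"].round(1),s["moment"].round(2));go(.6226,-.0517,.1,-4.2)
E
```

```text
[ 0.5  0.3 -2.4] [ 0.04 -0.   -0.01]
t28.67 psi -4.2 pos [ 0.6229 -0.051   0.1159] turn z -0.001 shift [-0.8 -0.2 15.9] tilt [-0.0005 -0.    ]
```

Request:
drive_tool --angular '[[0, 0, 0], [0, 0, 0], [0, 0, 0], [0, 0, 0]]' --linear '[[0, 0, 1], [0, 0, 1], [0, 0, 1], [0, 0, 0]]' --fingers '[1, 1, 1, 1]'

```text
t: 29.0
position: [0.6235, -0.0513, 0.1148]
tool_rot: [0.001, 0.733, 0.681, 0.0]
wrist_force: [-2.3, -0.7, 5.3]
width: 0.0124
finger_force: 62.1
```

Request:
drive_tool --angular '[[0, 0, 0], [0, 0, 0], [0, 0, 0], [0, 0, 0], [0, 0, 0], [0, 0, 0], [0, 0, 0], [0, 0, 0]]' --linear '[[0, 0, 0], [0, 0, 0], [0, 0, 0], [0, 0, 0], [0, 0, -15], [0, 0, -25], [0, 0, -20], [0, 0, -10]]' --fingers '[0.5, 0.5, 0.5, 0.5, 0.5, 1, 1, 1]'

```text
t: 29.67
position: [0.6246, -0.0511, 0.1858]
tool_rot: [0.002, 0.733, 0.68, 0.001]
wrist_force: [0.6, -0.8, 0.3]
width: 0.0068
finger_force: 0.0
```

```bash
python3 - <<'E'
from hb import *
P,p,d=shot("wrist","w11");W=cloud(P,d)
c=np.array([.6226,-.051]);a=np.radians(-4.2);ex=np.array([np.cos(a),np.sin(a)]);ey=np.array([-ex[1],ex[0]])
for n,o in(("0",ex),("1",ey),("2",-ex),("3",-ey)):
    q=c+.062*o;m=np.hypot(W[...,0]-q[0],W[...,1]-q[1])<.006;print(n,q.round(4),np.nanmedian(W[m][:,2]).round(4),m.sum())
    go(*q,.13)
E
```

```text
0 [ 0.6844 -0.0555] 0.1092 201
t29.72 psi -4.2 pos [ 0.6253 -0.0512  0.1871] turn z -0.000 shift [ 0.1 59.3 57.1] tilt [ 0.0063 -0.0009]
1 [0.6271 0.0108] 0.1095 258
t29.72 psi -4.2 pos [ 0.6253 -0.0512  0.1871] turn z -0.000 shift [62.  -2.8 57.1] tilt [ 0.0063 -0.0009]
2 [ 0.5608 -0.0465] 0.1091 201
t29.72 psi -4.2 pos [ 0.6253 -0.0512  0.1871] turn z -0.000 shift [ -0.  -64.7  57.1] tilt [ 0.0063 -0.0009]
3 [ 0.6181 -0.1128] 0.1088 126
t29.72 psi -4.2 pos [ 0.6253 -0.0512  0.1871] turn z -0.000 shift [-62.   -2.7  57.1] tilt [ 0.0063 -0.0009]
```

The hood rests level on all four clips, with its edges at about 109 mm. I'll press edge 0 (+x) first.

Request:
drive_tool --angular '[[0, 0, 0], [0, 0, 0], [0, 0, 0], [0, 0, 0], [0, 0, 0], [0, 0, 0], [0, 0, 0], [0, 0, 0]]' --linear '[[0, 20, 0], [0, 25, 0], [0, 14, 10], [0, 0, 20], [0, 0, 22], [0, 0, 13], [0, 0, 4], [0, 0, 0]]' --fingers '[1, 1, 1, 1, 1, 1, 1, 1]'

```text
t: 30.38
position: [0.6802, -0.0551, 0.1116]
tool_rot: [-0.002, 0.733, 0.68, -0.002]
wrist_force: [0.2, 0.2, 0.6]
width: 0.0003
finger_force: 0.0
```

Request:
drive_tool --angular '[[0, 0, 0], [0, 0, 0], [0, 0, 0], [0, 0, 0], [0, 0, 0], [0, 0, 0], [0, 0, 0], [0, 0, 0]]' --linear '[[0, 0, 4], [0, 0, 3], [0, 0, 3], [0, 0, 3], [0, 0, 3], [0, 0, 3], [0, 0, 2], [0, 0, 0]]' --fingers '[1, 1, 1, 1, 1, 1, 1, 1]'

```text
t: 31.05
position: [0.6858, -0.0535, 0.0985]
tool_rot: [0.003, 0.733, 0.68, 0.004]
wrist_force: [0.7, 6.1, 16.6]
width: 0.0005
finger_force: 8.4
```

Request:
drive_tool --angular '[[0, 0, 0], [0, 0, 0], [0, 0, 0]]' --linear '[[0, 0, 2], [0, 0, 1], [0, 0, 0]]' --fingers '[1, 1, 1]'

```text
t: 31.3
position: [0.686, -0.0535, 0.0984]
tool_rot: [0.003, 0.733, 0.68, 0.005]
wrist_force: [-3.8, 5.4, 30.3]
width: -0.0003
finger_force: 14.5
```

Request:
drive_tool --angular '[[0, 0, 0], [0, 0, 0], [0, 0, 0], [0, 0, 0], [0, 0, 0], [0, 0, 0], [0, 0, 0], [0, 0, 0]]' --linear '[[0, 0, -10], [0, 0, -20], [0, 0, -30], [0, 0, -30], [0, 0, 0], [0, 0, 0], [0, 0, 0], [0, 0, 0]]' --fingers '[1, 1, 1, 1, 1, 1, 1, 1]'

```text
t: 31.97
position: [0.6806, -0.0552, 0.1788]
tool_rot: [-0.001, 0.733, 0.68, -0.001]
wrist_force: [-0.1, -0.2, -0.3]
width: 0.0001
finger_force: 0.0
```

```bash
cat >> hb.py <<'E'
def edges(z=.115):
    P,p,d=shot("wrist");W=cloud(P,d)
    c=np.array([.6226,-.051]);a=np.radians(-4.2);ex=np.array([np.cos(a),np.sin(a)]);ey=np.array([-ex[1],ex[0]])
    for n,o in(("0",ex),("1",ey),("2",-ex),("3",-ey)):
        q=c+.062*o;m=np.hypot(W[...,0]-q[0],W[...,1]-q[1])<.006;print(n,q.round(4),np.nanmedian(W[m][:,2]).round(4) if m.any() else None,m.sum())
        go(*q,z,-4.2)
    t=W[(np.hypot(W[...,0]-c[0],W[...,1]-c[1])<.12)&(W[...,2]>.09)&(W[...,2]<.113)];print("top",rect(t))
E
python3 -c "
from hb import *
edges()"
```

```text
0 [ 0.6844 -0.0555] 0.2166 605
t32.02 psi -4.2 pos [ 0.6806 -0.0552  0.1785] turn z -0.001 shift [-0.1  3.8 63.5] tilt [-0.0034  0.0005]
1 [0.6271 0.0108] 0.1039 252
t32.02 psi -4.2 pos [ 0.6806 -0.0552  0.1785] turn z -0.001 shift [ 61.9 -58.2  63.5] tilt [-0.0034  0.0005]
2 [ 0.5608 -0.0465] 0.1091 200
t32.02 psi -4.2 pos [ 0.6806 -0.0552  0.1785] turn z -0.001 shift [-1.000e-01 -1.202e+02  6.350e+01] tilt [-0.0034  0.0005]
3 [ 0.6181 -0.1128] 0.1037 146
t32.02 psi -4.2 pos [ 0.6806 -0.0552  0.1785] turn z -0.001 shift [-62.1 -58.2  63.5] tilt [-0.0034  0.0005]
top [ 6.288000e-01 -5.070000e-02  1.495227e+02  1.486512e+02  8.595220e+01]
```

Edge 0 is home; its neighbours dropped to 104 mm while edge 2 stays at 109. Now edge 2.

Request:
drive_tool --angular '[[0, 0, 0], [0, 0, 0], [0, 0, 0], [0, 0, 0], [0, 0, 0], [0, 0, 0], [0, 0, 0], [0, 0, 0]]' --linear '[[0, -30, 0], [0, -38, 0], [0, -32, 0], [0, -20, 10], [0, 0, 20], [0, 0, 20], [0, 0, 13], [0, 0, 3]]' --fingers '[1, 1, 1, 1, 1, 1, 1, 1]'

```text
t: 32.68
position: [0.5592, -0.046, 0.1109]
tool_rot: [-0.003, 0.733, 0.68, -0.002]
wrist_force: [-0.1, 0.1, 0.0]
width: 0.0001
finger_force: 0.0
```

Request:
drive_tool --angular '[[0, 0, 0], [0, 0, 0], [0, 0, 0], [0, 0, 0], [0, 0, 0], [0, 0, 0], [0, 0, 0], [0, 0, 0]]' --linear '[[0, 0, 4], [0, 0, 4], [0, 0, 4], [0, 0, 4], [0, 0, 3], [0, 0, 3], [0, 0, 1], [0, 0, 0]]' --fingers '[1, 1, 1, 1, 1, 1, 1, 1]'

```text
t: 33.35
position: [0.563, -0.0466, 0.0969]
tool_rot: [0.002, 0.733, 0.681, 0.001]
wrist_force: [-11.1, 0.5, 35.2]
width: 0.0001
finger_force: 17.9
```

Request:
drive_tool --angular '[[0, 0, 0], [0, 0, 0], [0, 0, 0], [0, 0, 0], [0, 0, 0], [0, 0, 0], [0, 0, 0], [0, 0, 0]]' --linear '[[0, 0, -12], [0, 0, -25], [0, 0, -30], [20, 20, -20], [25, 25, 0], [17, 17, 0], [0, 0, 0], [0, 0, 0]]' --fingers '[1, 1, 1, 1, 1, 1, 1, 1]'

```text
t: 34.02
position: [0.6296, 0.0117, 0.1783]
tool_rot: [0.0, 0.732, 0.681, 0.0]
wrist_force: [-1.0, 0.6, 0.7]
width: 0.0
finger_force: 0.0
```

```bash
python3 -c "
from hb import *
edges()"
```

```text
0 [ 0.6844 -0.0555] 0.0971 146
t34.07 psi -4.2 pos [0.6284 0.011  0.178 ] turn z 0.000 shift [-62.3  60.8  63. ] tilt [-0.0008 -0.0004]
1 [0.6271 0.0108] 0.2163 643
t34.07 psi -4.2 pos [0.6284 0.011  0.178 ] turn z 0.000 shift [-0.3 -1.2 63. ] tilt [-0.0008 -0.0004]
2 [ 0.5608 -0.0465] 0.0971 156
t34.07 psi -4.2 pos [0.6284 0.011  0.178 ] turn z 0.000 shift [-62.3 -63.2  63. ] tilt [-0.0008 -0.0004]
3 [ 0.6181 -0.1128] 0.0971 84
t34.07 psi -4.2 pos [0.6284 0.011  0.178 ] turn z 0.000 shift [-124.3   -1.2   63. ] tilt [-0.0008 -0.0004]
top [ 6.244000e-01 -5.000000e-02  1.491149e+02  1.491556e+02  8.588850e+01]
```

All visible edges read 97.1 mm, which is home. I'll press edges 1 and 3 as well to make sure.

Request:
drive_tool --angular '[[0, 0, 0], [0, 0, 0], [0, 0, 0], [0, 0, 0], [0, 0, 0], [0, 0, 0], [0, 0, 0], [0, 0, 0]]' --linear '[[0, -1, 20], [0, 0, 30], [0, 0, 18], [0, 0, 8], [0, 0, 5], [0, 0, 4], [0, 0, 3], [0, 0, 0]]' --fingers '[1, 1, 1, 1, 1, 1, 1, 1]'

```text
t: 34.73
position: [0.6249, 0.0101, 0.0969]
tool_rot: [-0.0, 0.733, 0.68, -0.001]
wrist_force: [-14.9, -1.0, 35.6]
width: -0.0004
finger_force: 17.9
```

Request:
drive_tool --angular '[[0, 0, 0], [0, 0, 0], [0, 0, 0], [0, 0, 0], [0, 0, 0], [0, 0, 0], [0, 0, 0], [0, 0, 0]]' --linear '[[0, 0, -12], [0, 0, -30], [-10, 0, -35], [-30, 0, -10], [-35, 0, 0], [-30, 0, 0], [-18, 0, 0], [0, 0, 0]]' --fingers '[1, 1, 1, 1, 1, 1, 1, 1]'

```text
t: 35.4
position: [0.6185, -0.1164, 0.1788]
tool_rot: [0.002, 0.734, 0.679, -0.0]
wrist_force: [0.5, -0.2, -0.1]
width: -0.0
finger_force: 0.0
```

```bash
python3 -c "
from hb import *
edges()"
```

```text
0 [ 0.6844 -0.0555] 0.0973 244
t35.45 psi -4.5 pos [ 0.6184 -0.1142  0.1784] turn z -0.004 shift [63.4 61.5 63.4] tilt [ 0.0017 -0.0007]
1 [0.6271 0.0108] 0.0974 295
t35.45 psi -4.5 pos [ 0.6184 -0.1142  0.1784] turn z -0.004 shift [125.4  -0.5  63.4] tilt [ 0.0017 -0.0007]
2 [ 0.5608 -0.0465] 0.0972 239
t35.45 psi -4.5 pos [ 0.6184 -0.1142  0.1784] turn z -0.004 shift [ 63.4 -62.5  63.4] tilt [ 0.0017 -0.0007]
3 [ 0.6181 -0.1128] 0.2169 770
t35.45 psi -4.5 pos [ 0.6184 -0.1142  0.1784] turn z -0.004 shift [ 1.4 -0.5 63.4] tilt [ 0.0017 -0.0007]
top [ 6.245000e-01 -5.150000e-02  1.474750e+02  1.500111e+02  8.579980e+01]
```

Edges 0, 1 and 2 are confirmed home. Now edge 3, then retreat.

Request:
drive_tool --angular '[[0, 0, 0], [0, 0, 0], [0, 0, 0], [0, 0, 0], [0, 0, 0], [0, 0, 0], [0, 0, 0], [0, 0, 0]]' --linear '[[1, 0, 20], [0, 0, 30], [0, 0, 18], [0, 0, 8], [0, 0, 5], [0, 0, 3], [0, 0, 2], [0, 0, 0]]' --fingers '[1, 1, 1, 1, 1, 1, 1, 1]'

```text
t: 36.12
position: [0.6171, -0.1094, 0.097]
tool_rot: [-0.001, 0.732, 0.681, -0.0]
wrist_force: [-13.3, 3.4, 28.5]
width: 0.0001
finger_force: 14.1
```

Request:
drive_tool --angular '[[0, 0, 0], [0, 0, 0], [0, 0, 0], [0, 0, 0], [0, 0, 0], [0, 0, 0], [0, 0, 0], [0, 0, 0]]' --linear '[[0, 0, -12], [0, 0, -30], [0, 0, -35], [20, 0, -35], [30, 0, -10], [12, 0, 0], [0, 0, 0], [0, 0, 0]]' --fingers '[1, 1, 1, 1, 1, 1, 1, 1]'

```text
t: 36.78
position: [0.6227, -0.0481, 0.2132]
tool_rot: [0.0, 0.732, 0.681, -0.0]
wrist_force: [-0.1, -0.5, -0.8]
width: 0.0002
finger_force: 0.0
```

```bash
python3 -c "
from hb import *
edges()
P,p,d=shot('scene','s12');c=cv2.resize(p[170:280,140:280],(636,500),interpolation=cv2.INTER_CUBIC)
cv2.imwrite('pics/s12c.png',c[:,:,::-1])"
```

```text
0 [ 0.6844 -0.0555] 0.0972 153
t36.83 psi -4.2 pos [ 0.6224 -0.0489  0.2125] turn z 0.001 shift [-2.1 62.3 97.5] tilt [-0.0018 -0.0006]
1 [0.6271 0.0108] 0.0973 182
t36.83 psi -4.2 pos [ 0.6224 -0.0489  0.2125] turn z 0.001 shift [59.9  0.3 97.5] tilt [-0.0018 -0.0006]
2 [ 0.5608 -0.0465] 0.0973 156
t36.83 psi -4.2 pos [ 0.6224 -0.0489  0.2125] turn z 0.001 shift [ -2.1 -61.7  97.5] tilt [-0.0018 -0.0006]
3 [ 0.6181 -0.1128] None 0
t36.83 psi -4.2 pos [ 0.6224 -0.0489  0.2125] turn z 0.001 shift [-64.1   0.3  97.5] tilt [-0.0018 -0.0006]
top [ 6.249000e-01 -5.020000e-02  1.498517e+02  1.502298e+02  8.623790e+01]
```

View pics/s12c.png

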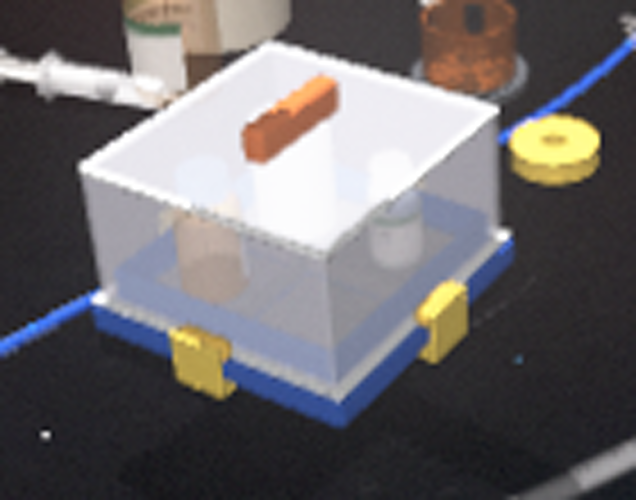

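The hood is fully home, its rim under the clip heads, with all three loads upright inside and the gripper clear.

```bash
python3 -c "
from plant import bot
print(bot.hand_in())"
```

```text
the job is handed in; nothing more can be done
None
```

The job is handed in after about 37 s of robot time: the cup, vial_b and vial_c (no vial_a was present) stand upright in the box, and the hood is snapped down on all four sides; the judge returned no verdict.

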